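Stop-clip the sample rail, then pull and hold its index plunger

TASK

Get the sample rail ready for its carriage to be shifted: take the orange-handled spring clip off its grey dock and clip it onto the rail's upright fin at the yellow mark, pushed right down so that its pivot bar sits on the fin's edge, and let go of it. Then pull the red-knobbed index plunger up, fully back out of its seat hole, and finish while still holding it there in the gripper: do not let it spring back. Leave the glass tube and everything else on the bench where they are.

Things in the scene. Friction and masses are not known exactly. Their poses are not given: they have to be found in the camera images.
- clip: Steel spring clip like a big clothes peg, jaws down, orange handles up; starts upright on the dock plate. Origin: centre of its 10 mm pivot bar (along clip y), on the lever at clip -x. Jaws close along clip x, 26 mm wide in y, reach 29 mm below the origin. Fully home the bar rests on the plate's edge, origin 5 mm above it. 0.07 kg.
- clip_grip (a point): Grip point, midway between the handles, 34 mm above the clip's origin. Handles: 26 mm wide in clip y, 4 to 53 mm above the origin, splayed: 40 mm over their outsides at the top, 25 mm at the bottom. Squeeze them along clip x with 20 to 40 N (the spring takes about 9 N) until they stop, parallel, 18 mm over all; so held, the clip lifts off and can be carried.
- clip_jaw (a joint): Opening angle of the clip's jaws in rad: 0 when shut on a 5 mm plate (dock or fin), 0.42 fully squeezed (each lever tilts 0.2 rad; gap 17 mm at the jaw tips, 7 mm just below the pivot bar), -0.15 shut on nothing. The spring shuts the jaws as the gripper opens.
- dock: Fixed grey dock, base 80 x 80 x 12 mm, with an upright steel plate 5 mm thick (along dock x), 50 mm long (along dock y), top edge 55 mm above the bench. Origin: centre of its underside. The clip starts on it, clip x along dock x.
- rail: Fixed sample rail, grey base 110 (x) x 300 (y) x 12 mm; origin: centre of its underside. Upright aluminium fin 5 mm thick at rail x = -34 mm, along y from -145 to 145 mm, top edge 55 mm above the bench. The blue carriage covers y = -145 to -55, x = -50 to 0 mm, up to 72 mm high, with the tube on top; it does not move in this job.
- stop_mark (a point): Centre of the yellow mark (40 mm long along rail y) on the fin, on the top edge of the fin; axes are the rail's: x across the fin (its thickness), y along it. The clip goes here with its jaws either side of the fin; either way round. Clear on both sides above the base.
- knob (a point): Red knob of the index plunger, vertical cylinder 26 mm diameter, 30 mm tall; this point: its centre, 82 mm above the bench when seated, at rail x = 38, y = -100 mm. Bare 10 mm neck below it; bracket top 55, brass collar top 61 mm above the bench. The tube (top 88 mm high) and saddle keep to rail x below -9 mm. Grip from above; closing along rail y leaves most room.
- plunger (a joint): Plunger travel in m: 0 seated, its pin 12 mm deep in the brass seat hole; grows upwards; 0.025 at its hard stop, fully back, pin 13 mm clear above the seat. The spring pulls back with 6 N seated to 11 N fully back; nothing latches it.
- tube: Bystander: clear sample tube with brass end caps, 118 mm long, 30 mm diameter, lying loose along rail y in the carriage saddle. Origin: 13 mm below the middle of its axis.
- dish: Bystander: white bowl, 68 mm diameter, 28 mm high, loose; origin under its centre.
- jar: Bystander: amber jar, 52 mm diameter, 50 mm high, loose; origin under its centre.
- beaker: Bystander: glass beaker, 70 mm diameter, 90 mm high, loose; origin under its centre.
- bottle: Bystander: white bottle with blue cap, 64 mm diameter, 160 mm high, loose; origin under its centre.
- driver: Bystander: blue screwdriver, 160 mm long, lying loose.
- loupe: Bystander: black round loupe with silver top, 40 mm diameter, 38 mm high, loose; origin under its centre.

How it is judged:
On the way, in this order (a step that is already met when the one before it is completed fails the run):
1. the clip is home on the fin at the yellow mark, jaws shut on it, and let go (x of clip in the frame of stop_mark between -0.006 and 0.006 m and y of clip in the frame of stop_mark between -0.02 and 0.02 m and z of clip in the frame of stop_mark between 0.001 and 0.01 m and angle between clip's own z axis and vertical below 0.2 rad and value of joint clip_jaw between -0.08 and 0.08 rad and contact force between clip and the fingers below 0.5 N), for 0.2 s.
2. the plunger is pulled fully back in the fingers (value of joint plunger above 0.021 m and contact force between plunger and the fingers above 3 N), for 0.5 s.
At the end, for the whole second after the job is handed in: Plunger over 21 mm up (of 25) with the fingers on its knob (over 3 N); clip upright (0.2 rad) on the fin, within 20 mm of the mark's centre along it and 6 mm across, pivot bar within 5 mm of the edge, jaws shut on the fin, not touched by the fingers (all of step 1 and all of step 2); the arm keeps its last pose, push and grip.
It fails at once if the glass tube is moved more than 30 mm (distance of tube from where it was at the start of the episode above 0.03 m).
It fails at once if another loose thing on the bench is moved more than 30 mm (distance of any of dish, jar, beaker, bottle, driver, loupe from where it was at the start of the episode above 0.03 m).
It also fails if it takes over 51 s, if anything falls off the work surface, if the arm or the gripper's body presses on something with over 40 N, if the wrist force passes 120 N, or if a joint passes its speed limit or range.

ROBOT

A 6-joint arm with a two-finger parallel gripper is mounted at the origin on the work surface. World frame = base frame: x ahead of the robot, y to its left, z up, the work surface at z = 0. Lengths are in m, angles in rad, forces in N, time in s.
With the tool pointing down it reaches from about 0.35 to 0.975 m from the base axis. Payload 17.4 kg.
Tool frame: the origin (TCP) lies midway between the tips of the shut fingers; the grasp point (between the pads) lies 19 mm behind it (env.grip_depth is the distance from the TCP to the grasp point, in m); z points along the fingers, y is the line along which they close (so a half turn about z gives the same grasp; the last joint's range is limited). The gripper opens to 85 mm and grips with 20 to 120 N. Pads are 22 mm wide; open, the fingers measure 114 mm over their backs; the gripper's body (76 mm by 85 mm) begins 54 mm behind the grasp point. The pads swing forward as they close: fully open they stand 13 mm farther back than shut.
Start: joints at [1.291, 0.116, 1.442, -0, 1.584, -0.038], TCP at [0.162, 0.655, 0.195] pointing down, gripper open.
Joint ranges: [-2.83, 2.83], [-0.83, 2.19], [0.07, 2.5], [-1.14, 4.28], [0.01, 3], [-2.97, 2.97]. Speed limits (rad/s): [1.89, 1.89, 2.22, 3.14, 3.14, 3.14].

INTERFACE

Orientations are given as a unit quaternion [w, x, y, z].
In Python, from station import readout, cams, env, models gives the robot as it stands. The module is installed in compiled form; this text tells all that it offers.
- The arm moves only by the tool play_rows, never from a script. Its argument "commands" is a list that holds one entry, the list of rows, each a list of 5 numbers: the opening, from 0 (shut) to 1 (fully open), then the shift along the world's x, y, z in m, then the turn about the world's z in rad. In form: [[[jaw, tx, ty, tz, turn], ...]]. A call has 1 to 20 rows; each row is the pose to reach, as a shift and turn from the pose commanded when the call began; what a row does not reach only later rows make up. A row lasts 1/10 s, in which the tool goes at most 50 mm and 8.59 degrees, less where a joint would pass 70% of its speed; a pose out of reach is approached as far as the arm can. A call with a gripper value outside its range is refused whole. The fingers move at their own pace and stop on an object; "squeeze" is the grip in N (left out, the last holds). Time passes only in rows, so rows that repeat a pose let the fingers close. It gives the time, the measured TCP pose, the force, the opening and the grip force at its end, in the units of the state.
- readout.observe(): the state, without advancing time (a new reading comes with each control period).
- cams.read_camera(name): name is "scene" or "top" or "wrist"; returns the picture (384x512x3 uint8, blue, green, red); there is no depth.
- cams.camera_info(name): a dict with "fx", "fy", "cx", "cy" (pixels), "dist_coeffs" ([k1, k2, p1, p2, k3] as OpenCV has them; the pictures are not rectified), "pose" (4x4, takes a point from camera to world coordinates). Camera axes: x right, y down, z forward; pixel columns grow to the right and rows downward; lengths in m; the calibration is good to about 2 mm. A picture is of the moment at which its call begins: read the wrist's pose just before it. camera_info takes no time and is no camera call; for the wrist camera it gives the pose at the moment of the call.
- env.hand_in(): hands the job in; it is judged then, once.
Trained networks look in the newest picture that a camera, given by its name, has taken for a name from the list of things; names that differ only in an ending like _2 or _b are one class to them, and where a whole thing is asked for, a point or a joint stands for the part that bears it (a point fixed in the world has none). Each returns a list of dicts, best first, with "confidence" (0 to 1); they miss things now and then, are a little off and sometimes report something else, mostly with a low value. They report only what shows in the picture. A call takes as long as a camera call.
- models.search_frame(camera, target): "centre" ([x, y, z] in m, in world coordinates, good to about 4 mm: the middle of the surface that is visible of it).
The state is a dict: "time_s": time; "q": joint angles; "dq": joint speeds; "tau": joint torques, N m; "position": TCP position; "tool_rot": TCP orientation; "contact_force": force on the tool from outside, world axes, zero at the start; "ft_torque": the same for the moment, N m; "gripper_width": opening from 0.0 (shut) to 1.0 (fully open); "grip_force": force on a finger pad.
Only numpy, scipy, OpenCV 4.12 (cv2) and the standard library are available. Lean on these libraries where they do the work, as an engineer would, in place of code of your own. Each camera call takes 0.05 s, during which the arm holds its last target. There are 200 camera calls.

## Working session

There is one attempt and no reset: what is moved stays moved. The work goes in short steps, Python scripts to look and compute and a tool call to move; the robot and the scene stay as the last step left them, time stands still between calls to the robot, and variables do not carry over. Pictures are saved under pics/ and viewed, at most 10 in all, crops included, and the job is handed in when it is done.

Besides the shell and the picture viewer there is one more tool, called after "Call:" by a JSON object that holds its "method" and its "body", one argument or row to a line. play_rows: Moves the arm, as the interface text tells. Its arguments: {"type":"object","properties":{"commands":{"type":"array"},"squeeze":{"type":"number"}},"required":["commands"]}

```bash
mkdir -p pics; python3 - <<'E'
from station import readout,cams,env,models
import cv2,numpy as np
s=readout.observe();print(s['time_s'],s['position'],s['tool_rot'],s['contact_force'],env.grip_depth)
for c in ['scene','top','wrist']:
    cv2.imwrite(f'pics/{c}0.png',cams.read_camera(c))
    i=cams.camera_info(c);print(c,{k:np.round(v,4).tolist() for k,v in i.items()})
    for t in ['clip','clip_grip','dock','rail','stop_mark','knob','tube','dish','jar','beaker','bottle','driver','loupe']:
        r=models.search_frame(c,t)
        print(t,[(np.round(d['centre'],3).tolist(),round(d['confidence'],2)) for d in r[:2]])
E
```

```text
0.0 [0.16156616 0.65514478 0.19437948] [-9.12749385e-05  1.20601473e-01  9.92700840e-01 -5.65059086e-04] [-0.16892695  0.54952533  0.51725313] 0.0187
scene {'fx': 408.0078, 'fy': 408.0078, 'cx': 258.3576, 'cy': 193.4576, 'dist_coeffs': [0.0283, 0.0, 0.0, 0.0, 0.0], 'pose': [[0.4146, 0.7224, -0.5534, 1.2709], [0.9099, -0.3392, 0.2388, -0.3189], [-0.0152, -0.6026, -0.7979, 1.1076], [0.0, 0.0, 0.0, 1.0]]}
clip [([0.47, -0.208, 0.086], 0.51)]
clip_grip [([0.471, -0.211, 0.084], 0.71), ([0.573, 0.154, 0.011], 0.36)]
dock [([0.474, -0.207, 0.013], 0.84), ([0.577, 0.151, 0.013], 0.21)]
rail [([0.572, 0.153, 0.012], 0.71), ([0.471, -0.209, 0.087], 0.2)]
stop_mark [([0.574, 0.151, 0.012], 0.88)]
knob []
tube [([0.566, 0.046, 0.084], 0.59), ([0.47, -0.21, 0.084], 0.46)]
dish [([0.579, -0.287, 0.021], 0.6), ([0.567, 0.045, 0.082], 0.57)]
jar [([0.475, -0.351, 0.046], 0.72)]
beaker [([0.782, -0.124, 0.058], 0.84)]
bottle [([0.612, -0.456, 0.102], 0.87)]
driver [([0.398, 0.442, 0.017], 0.64)]
loupe [([0.61, -0.46, 0.099], 0.58), ([0.69, 0.384, 0.03], 0.43)]
top {'fx': 358.1506, 'fy': 358.1506, 'c
[... 564 characters left out ...]
.197, 0.012], 0.61)]
jar [([0.469, -0.344, 0.05], 0.49)]
beaker [([0.804, -0.126, 0.047], 0.74)]
bottle [([0.587, -0.444, 0.105], 0.63)]
driver [([0.392, 0.445, 0.025], 0.57)]
loupe [([0.675, 0.39, 0.04], 0.43)]
wrist {'fx': 290.6554, 'fy': 290.6554, 'cx': 255.5698, 'cy': 196.0012, 'dist_coeffs': [-0.0464, 0.0, 0.0, 0.0, 0.0], 'pose': [[0.2394, 0.9197, 0.3111, 0.0819], [0.9709, -0.227, -0.0761, 0.6747], [0.0006, 0.3203, -0.9473, 0.3736], [0.0, 0.0, 0.0, 1.0]]}
clip []
clip_grip []
dock []
rail [([0.469, 0.278, 0.007], 0.67)]
stop_mark []
knob []
tube []
dish []
jar []
beaker [([0.394, 0.475, 0.014], 0.33)]
bottle [([0.392, 0.474, 0.015], 0.52)]
driver [([0.394, 0.471, 0.014], 0.92)]
loupe []
```

View pics/top0.png

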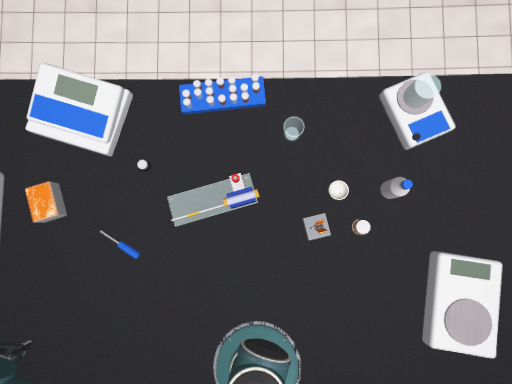

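View pics/scene0.png

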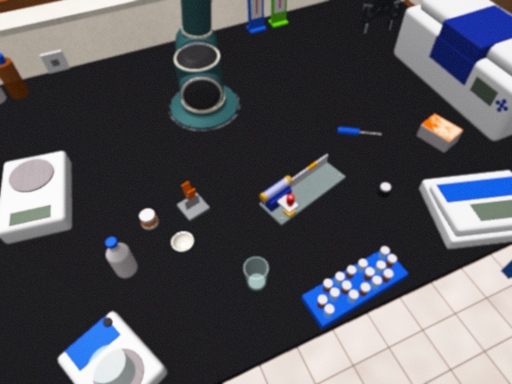

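Call:
{"method": "play_rows", "body": {
  "commands": [
    [[1, 0.37, -0.495, 0.1, 0], [1, 0.37, -0.495, 0.1, 0], [1, 0.37, -0.495, 0.1, 0], [1, 0.37, -0.495, 0.1, 0], [1, 0.37, -0.495, 0.1, 0], [1, 0.37, -0.495, 0.1, 0], [1, 0.37, -0.495, 0.1, 0], [1, 0.37, -0.495, 0.1, 0], [1, 0.37, -0.495, 0.1, 0], [1, 0.37, -0.495, 0.1, 0], [1, 0.37, -0.495, 0.1, 0], [1, 0.37, -0.495, 0.1, 0], [1, 0.37, -0.495, 0.1, 0], [1, 0.37, -0.495, 0.1, 0], [1, 0.37, -0.495, 0.1, 0], [1, 0.37, -0.495, 0.1, 0]]
  ]
}}

```text
time_s: 3.7
position: [0.5312, 0.161, 0.295]
tool_rot: [-0.0, 0.12, 0.993, 0.0]
contact_force: [-0.4, 0.5, 0.3]
gripper_width: 0.998
grip_force: 0.0
```

```bash
cat > h.py <<'E'
from station import readout,cams,env,models
import cv2,numpy as np,json
def shot(name,cam='wrist'):
    i=cams.camera_info(cam);im=cams.read_camera(cam)
    cv2.imwrite(f'pics/{name}.png',im)
    json.dump({k:np.array(v).tolist() for k,v in i.items()},open(f'pics/{name}.json','w'))
    return im
def ray(name,uv):
    i=json.load(open(f'pics/{name}.json'));K=np.array([[i['fx'],0,i['cx']],[0,i['fy'],i['cy']],[0,0,1]])
    P=np.array(i['pose']);p=cv2.undistortPoints(np.array([[uv]],float),K,np.array(i['dist_coeffs']))[0,0]
    return P[:3,3],P[:3,:3]@np.array([p[0],p[1],1])
def atz(name,uv,z):
    o,d=ray(name,uv);return o+d*(z-o[2])/d[2]
def proj(name,X):
    i=json.load(open(f'pics/{name}.json'));K=np.array([[i['fx'],0,i['cx']],[0,i['fy'],i['cy']],[0,0,1]])
    T=np.linalg.inv(np.array(i['pose']));return cv2.projectPoints(np.array(X,float).reshape(-1,3),cv2.Rodrigues(T[:3,:3])[0],T[:3,3],K,np.array(i['dist_coeffs']))[0][:,0]
def tri(obs):
    A=np.zeros((3,3));b=np.zeros(3);R=[]
    for n,uv in obs:
        o,d=ray(n,uv);d/=np.linalg.norm(d);M=np.eye(3)-np.outer(d,d);A+=M;b+=M@o;R.append((o,d))
    x=np.linalg.solve(A,b);return x,[float(np.linalg.norm((np.eye(3)-np.outer(d,d))@(x-o))) for o,d in R]
E
python3 - <<'E'
from h import *
s=readout.observe();print(s['time_s'],s['position'])
im=shot('w1')
cv2.imwrite('pics/w1b.png',cv2.resize(im,(800,600),interpolation=cv2.INTER_CUBIC))
for t in ['stop_mark','knob','rail','tube']:
    r=models.search_frame('wrist',t);print(t,[(np.round(d['centre'],3).tolist(),round(d['confidence'],2)) for d in r[:2]])
E
```

```text
3.7 [0.53116899 0.16102396 0.29499692]
stop_mark [([0.549, 0.167, 0.016], 0.57)]
knob [([0.614, 0.072, 0.092], 0.71), ([0.672, 0.39, 0.032], 0.33)]
rail [([0.547, 0.168, 0.009], 0.69)]
tube [([0.559, 0.054, 0.085], 0.71), ([0.612, 0.074, 0.092], 0.19)]
```

View pics/w1b.png

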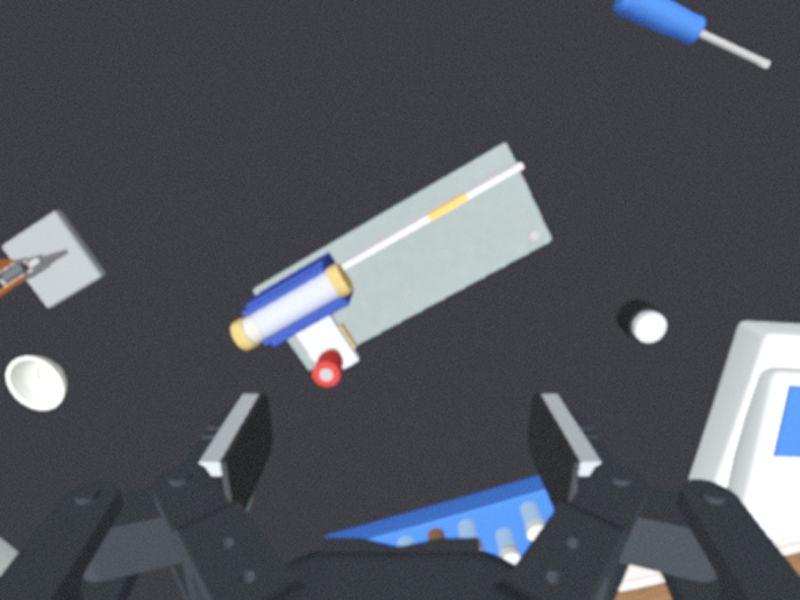

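Call:
{"method": "play_rows", "body": {
  "commands": [
    [[1, -0.03, -0.16, 0, 0], [1, -0.03, -0.16, 0, 0], [1, -0.03, -0.16, 0, 0], [1, -0.03, -0.16, 0, 0], [1, -0.03, -0.16, 0, 0], [1, -0.03, -0.16, 0, 0]]
  ]
}}

```text
time_s: 4.55
position: [0.5018, 0.001, 0.2951]
tool_rot: [0.0, 0.121, 0.993, 0.0]
contact_force: [0.3, -0.2, 0.6]
gripper_width: 0.998
grip_force: 0.0
```

```bash
cat >> h.py <<'E'
def mark(name):
    im=cv2.imread(f'pics/{name}.png');h=cv2.cvtColor(im,cv2.COLOR_BGR2HSV)
    out={}
    for k,lo,hi in [('yel',(20,140,120),(32,255,255)),('red',(0,150,80),(5,255,255)),('red2',(174,150,80),(180,255,255)),('ora',(6,150,80),(16,255,255))]:
        m=cv2.inRange(h,lo,hi);n,l,s,c=cv2.connectedComponentsWithStats(m)
        out[k]=[(int(s[j,4]),np.round(c[j],1).tolist(),cv2.minAreaRect(np.argwhere(l==j)[:,::-1].astype(np.float32))) for j in range(1,n) if s[j,4]>25]
    return out
E
python3 - <<'E'
from h import *
s=readout.observe();print(s['time_s'],s['position'])
im=shot('w2')
cv2.imwrite('pics/w2b.png',cv2.resize(im,(800,600),interpolation=cv2.INTER_CUBIC))
for n in ['w1','w2']:
    for k,v in mark(n).items():
        for e in v: print(n,k,e)
k=1/1.5625
for uv,z in [((506,143),.012),((551,240),.012),((254,290),.012),((523,165),.055),((448.5,207),.055),((326,375),.097)]:
    print(uv,np.round(atz('w1',(uv[0]*k,uv[1]*k),z),4))
E
```

```text
4.55 [0.50175097 0.00102102 0.29514265]
w1 red (205, [210.2, 235.0], ((208.5, 236.0), (22.0, 17.0), 90.0))
w1 ora (26, [4.5, 184.4], ((5.800003528594971, 183.60000610351562), (2.683281421661377, 14.310833930969238), 63.43495178222656))
w2 red (192, [319.2, 228.6], ((320.6470947265625, 229.41175842285156), (22.777700424194336, 16.703645706176758), 77.47119140625))
w2 ora (136, [94.7, 164.4], ((93.92759704589844, 163.63104248046875), (9.218048095703125, 28.650693893432617), 85.2363510131836))
w2 ora (90, [106.7, 180.9], ((106.54247283935547, 181.97642517089844), (6.896129608154297, 25.253429412841797), 60.945396423339844))
(506, 143) [0.4662 0.2829 0.012 ]
(551, 240) [0.5703 0.312  0.012 ]
(254, 290) [ 0.5482 -0.0025  0.012 ]
(523, 165) [0.4866 0.2849 0.055 ]
(448.5, 207) [0.5071 0.2129 0.055 ]
(326, 375) [0.624  0.0683 0.097 ]
```

View pics/w2b.png

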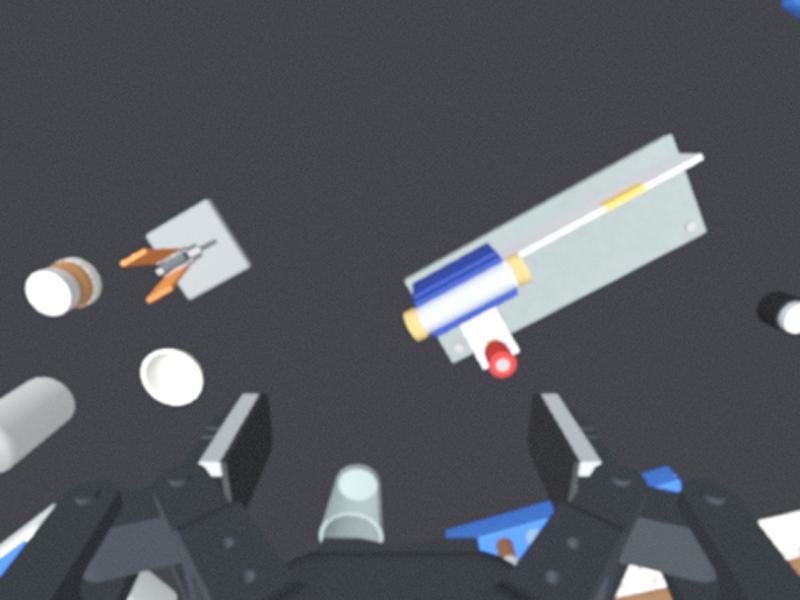

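```bash
python3 - <<'E'
from h import *
from scipy.optimize import least_squares
k=1/1.5625
S=lambda u:(u[0]*k,u[1]*k)
for nm,a,b in [('mark',(448.5,207),(624,197)),('knob',(326,375),(502,364)),('finend',(523,165),(703,156)),('corner',(506,143),(670,134)),('corner',(551,240),(706,232))]:
    x,r=tri([('w1',S(a)),('w2',S(b))]);print(nm,np.round(x,4),np.round(r,4))
obs=[('w1',(506,143),(-55,150,12)),('w1',(551,240),(55,150,12)),('w1',(254,290),(-55,-150,12)),
('w2',(670,134),(-55,150,12)),('w2',(706,232),(55,150,12)),('w2',(404,281),(-55,-150,12)),('w2',(454,362),(55,-150,12)),
('w1',(523,165),(-34,145,55)),('w2',(703,156),(-34,145,55)),('w1',(326,375),(38,-100,97)),('w2',(502,364),(38,-100,97)),('w1',(448.5,207),None),('w2',(624,197),None)]
def R(p,q):
    c,s=np.cos(p[2]),np.sin(p[2]);q=np.array(q)/1000
    return [p[0]+c*q[0]-s*q[1],p[1]+s*q[0]+c*q[1],q[2]]
def f(p): return np.concatenate([proj(n,R(p,q or (-34,p[3]*1000,55)))[0]-S(u) for n,u,q in obs])
s=least_squares(f,[.54,.15,.2,.05],loss='soft_l1');print(s.x,np.round(f(s.x).reshape(-1,2),1).tolist())
p=s.x;print('mark',R(p,(-34,p[3]*1000,55)),'knob',R(p,(38,-100,82)))
# dock
q=[(208,199),(146,236),(192,299),(250,265)]
P=np.array([atz('w2',S(u),.012) for u in q]);print('dock',P.round(4).tolist(),P.mean(0))
e=np.diff(np.vstack([P,P[:1]]),axis=0);print(np.linalg.norm(e,axis=1),np.degrees(np.arctan2(e[:,1],e[:,0])))
print(np.round(readout.observe()['tool_rot'],4))
E
```

```text
mark [0.5076 0.2133 0.05  ] [0.0001 0.0001]
knob [0.6237 0.0683 0.0963] [0.0006 0.0006]
finend [0.4864 0.2844 0.0567] [0.0001 0.0001]
corner [0.4659 0.2841 0.0068] [0.0004 0.0004]
corner [0.5701 0.3114 0.0141] [0.0002 0.0002]
[0.55922117 0.15418893 0.27874099 0.07008832] [[0.1, -0.8], [1.0, 0.1], [-1.6, 0.0], [1.3, -0.3], [0.5, -0.2], [0.0, 0.0], [-1.0, 0.7], [-0.4, 0.1], [-0.9, 0.2], [-0.0, -0.4], [0.3, 0.3], [-0.4, 0.2], [0.9, 0.3]]
mark [np.float64(0.5072489993828455), np.float64(0.21221708107648424), np.float64(0.055)] knob [np.float64(0.6232690161372623), np.float64(0.06850419684212188), np.float64(0.082)]
dock [[0.4173, -0.1759, 0.012], [0.4363, -0.2528, 0.012], [0.5121, -0.2316, 0.012], [0.4919, -0.1575, 0.012]] [ 0.46439748 -0.20443282  0.012     ]
[0.07925281 0.07874395 0.07679295 0.07690046] [ -76.14713419   15.67337053  105.19877408 -166.13184076]
[-0.000e+00  1.202e-01  9.928e-01  1.000e-04]
```

Call:
{"method": "play_rows", "body": {
  "commands": [
    [[1, -0.038, -0.205, -0.06, -1.06], [1, -0.038, -0.205, -0.06, -1.06], [1, -0.038, -0.205, -0.06, -1.06], [1, -0.038, -0.205, -0.06, -1.06], [1, -0.038, -0.205, -0.06, -1.06], [1, -0.038, -0.205, -0.06, -1.06], [1, -0.038, -0.205, -0.06, -1.06], [1, -0.038, -0.205, -0.06, -1.06], [1, -0.038, -0.205, -0.06, -1.06]]
  ]
}}

```text
time_s: 5.5
position: [0.4642, -0.2038, 0.235]
tool_rot: [-0.0, 0.604, 0.797, 0.0]
contact_force: [0.1, 0.2, -0.7]
gripper_width: 1.003
grip_force: 0.0
```

```bash
python3 - <<'E'
from h import *
s=readout.observe();print(s['time_s'],s['position'],s['tool_rot'],s['q'])
im=shot('w3')
cv2.imwrite('pics/w3b.png',cv2.resize(im[0:300,56:456],(800,600),interpolation=cv2.INTER_CUBIC))
print(models.search_frame('wrist','clip_grip'))
E
```

```text
5.5 [ 0.46417747 -0.20378393  0.23500632] [-1.15816481e-04  6.03709684e-01  7.97204242e-01  2.56256761e-05] [-4.64069584e-01 -2.61633881e-01  1.73512140e+00  9.32263608e-05
  1.66832348e+00 -7.38564189e-01]
[{'centre': [0.4608, -0.2081, 0.0893], 'confidence': 0.69}]
```

View pics/w3b.png

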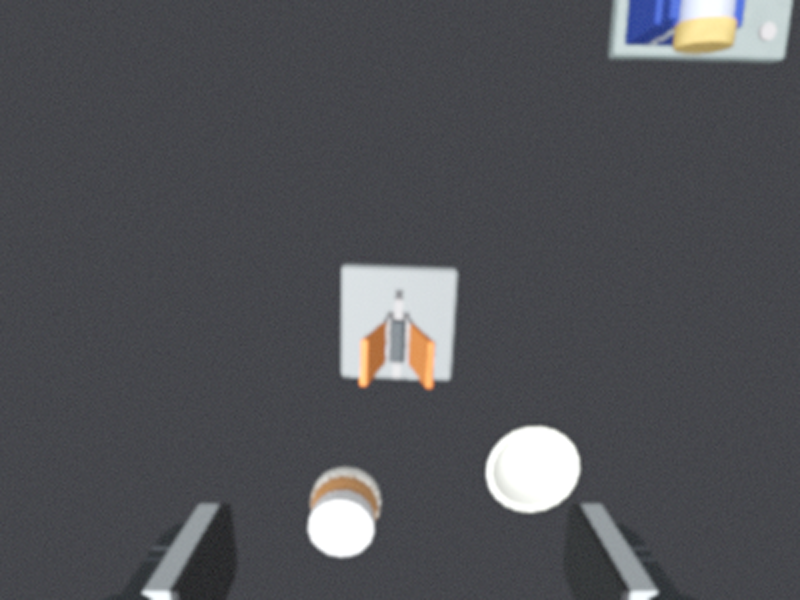

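```bash
python3 - <<'E'
from h import *
S=lambda u:(u[0]/2+56,u[1]/2)
k=.64
print('tri -y end of handle tops',tri([('w3',S((397,386))),('w2',(135.5*k,282*k))]))
Q=[(361,385),(434,388),(363,338),(435,341)]
P=np.array([atz('w3',S(u),.112) for u in Q]);print(P.round(4),'mean',P.mean(0))
e=P[1]-P[0];print(np.linalg.norm(e),np.degrees(np.arctan2(e[1],e[0])));e=P[3]-P[2];print(np.linalg.norm(e),np.degrees(np.arctan2(e[1],e[0])))
D=np.array([atz('w3',S(u),.012) for u in [(341,264),(458,267),(453,381),(341,378)]]);print(D.round(4),D.mean(0))
e=np.diff(np.vstack([D,D[:1]]),axis=0);print(np.linalg.norm(e,axis=1),np.degrees(np.arctan2(e[:,1],e[:,0])))
# plate front end top centre and bar
print('plate end',atz('w3',S((399,291)),.055))
E
```

```text
tri -y end of handle tops (array([ 0.46772664, -0.22094618,  0.10801752]), [0.00034415347980923004, 0.0003441534798091804])
[[ 0.4487 -0.2244  0.112 ]
 [ 0.4875 -0.2153  0.112 ]
 [ 0.4431 -0.1988  0.112 ]
 [ 0.4804 -0.19    0.112 ]] mean [ 0.46491911 -0.2071122   0.112     ]
0.03986409081241273 13.222798160629372
0.038294827517797586 13.26176965756519
[[ 0.4161 -0.1773  0.012 ]
 [ 0.4933 -0.1576  0.012 ]
 [ 0.5144 -0.2363  0.012 ]
 [ 0.4357 -0.2561  0.012 ]] [ 0.46487383 -0.20683716  0.012     ]
[0.07967175 0.08145463 0.08109551 0.08119657] [  14.27030145  -75.03066693 -165.90854255  103.96714388]
plate end [ 0.45721334 -0.17797984  0.055     ]
```

Call:
{"method": "play_rows", "body": {
  "commands": [
    [[0.8, 0.001, -0.003, -0.05, -0.03], [0.8, 0.001, -0.003, -0.1, -0.03], [0.8, 0.001, -0.003, -0.13, -0.03], [0.8, 0.001, -0.003, -0.15, -0.03], [0.8, 0.001, -0.003, -0.16, -0.03], [0.8, 0.001, -0.003, -0.16, -0.03], [0.8, 0.001, -0.003, -0.16, -0.03]]
  ],
  "squeeze": 30
}}

```text
time_s: 6.3
position: [0.4652, -0.2077, 0.0763]
tool_rot: [0.001, 0.617, 0.787, 0.0]
contact_force: [-0.0, -0.3, 0.9]
gripper_width: 0.8
grip_force: 0.0
```

Call:
{"method": "play_rows", "body": {
  "commands": [
    [[0, 0, 0, 0, 0], [0, 0, 0, 0, 0], [0, 0, 0, 0, 0], [0, 0, 0, 0, 0], [0, 0, 0, 0, 0], [0, 0, 0, 0, 0], [0, 0, 0, 0, 0], [0, 0, 0, 0, 0], [0, 0, 0, 0, 0], [0, 0, 0, 0, 0]]
  ]
}}

```text
time_s: 7.3
position: [0.4663, -0.2087, 0.0791]
tool_rot: [0.003, 0.618, 0.786, 0.0]
contact_force: [-4.7, 1.2, 28.4]
gripper_width: -0.001
grip_force: 15.3
```

```bash
python3 - <<'E'
from h import *
s=readout.observe();print(s['position'],s['contact_force'],s['ft_torque'],s['gripper_width'],s['grip_force'])
im=shot('w4');sc=shot('s4','scene')
a=cv2.resize(im[150:384,100:412],(800,600));b=cv2.resize(sc[150:250,140:260],(720,600),interpolation=cv2.INTER_CUBIC)
cv2.imwrite('pics/c4.png',np.hstack([cv2.resize(a,(400,300)),cv2.resize(b,(360,300))]))
E
```

```text
[ 0.46628881 -0.20866114  0.07909789] [-4.66490292  1.16638335 28.41997287] [0.16788292 0.84036037 0.02069271] -0.001420822052229651 15.318086443003267
```

View pics/c4.png

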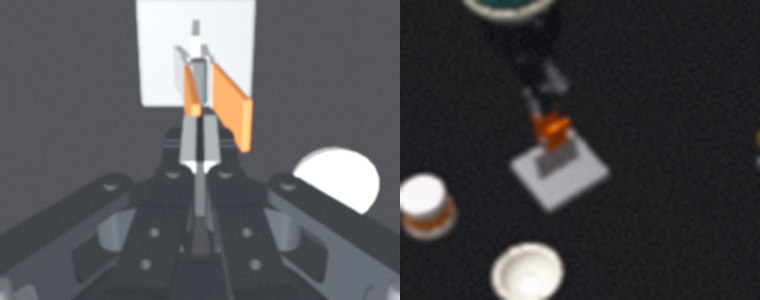

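```bash
python3 - <<'E'
from h import *
p=np.load if 0 else readout.observe()['position']
print(p,'tcp px in w4',proj('w4',p), 'grasp',proj('w4',p+[0,0,.019]))
# predicted handle corners with clip at rest
im=cv2.imread('pics/w4.png')
c=cv2.resize(im[130:330,150:410],(780,600),interpolation=cv2.INTER_CUBIC);cv2.imwrite('pics/c5.png',c)
u=proj('w4',p)[0];print((u-[150,130])*3)
for z in (.012,): print(proj('w4',[.465,-.207,z]))
E
```

```text
[ 0.46628433 -0.208679    0.07909255] tcp px in w4 [[255.44821845 226.5696905 ]] grasp [[255.62283609 239.69417333]]
[316.34465536 289.70907149]
[[254.0667851  192.70013045]]
```

View pics/c5.png

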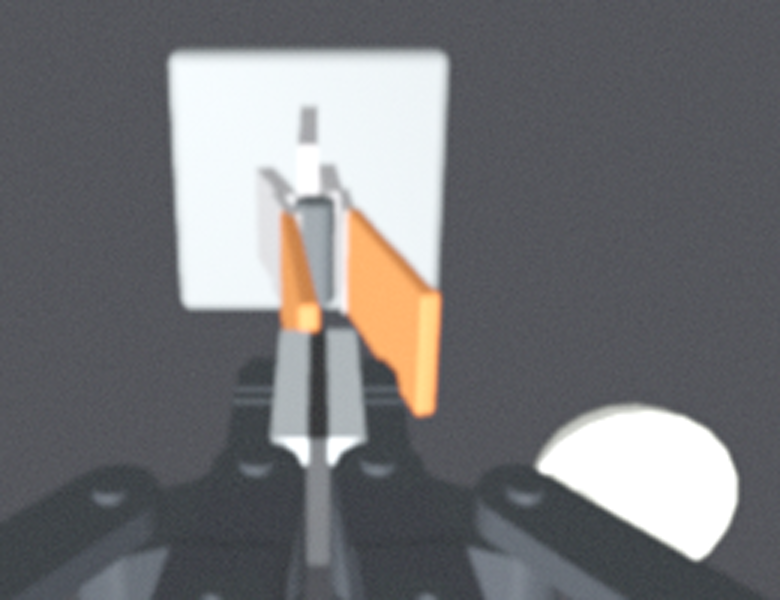

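```bash
python3 - <<'E'
from h import *
p=readout.observe()['position'];th=np.radians(14)
ux=np.array([np.cos(th),np.sin(th),0]);uy=np.array([-np.sin(th),np.cos(th),0])
for dy in (11,-11):
  for dz in (0,19,33): print(dy,dz,((proj('w4',p+uy*dy/1000+[0,0,dz/1000])[0]-[150,130])*3).round())
C=np.array([.465,-.207,.060])
print('clip: rest handle top corners')
for sx in(-1,1):
  for dy in(-13,13): print(sx,dy,((proj('w4',C+ux*sx*.019+uy*dy/1000+[0,0,.053])[0]-[150,130])*3).round(),((proj('w4',C+ux*sx*.011+uy*dy/1000+[0,0,.004])[0]-[150,130])*3).round())
E
```

```text
11 0 [316. 244.]
11 19 [317. 280.]
11 33 [317. 311.]
-11 0 [317. 334.]
-11 19 [317. 377.]
-11 33 [318. 414.]
clip: rest handle top corners
-1 -13 [214. 417.] [268. 305.]
-1 13 [208. 294.] [265. 205.]
1 -13 [412. 416.] [358. 305.]
1 13 [417. 293.] [359. 204.]
```

The picture shows the clip still on the dock plate, the left handle leaning at (310,320) and the right handle at (430,295)-(430,415). The shut finger tips show at (320,330), where the reported TCP should appear at about (316,244). So the real tips look about 40 mm higher than the reported TCP, and they caught the top of the handles. I'll lift and measure this.

Call:
{"method": "play_rows", "body": {
  "commands": [
    [[0, 0, 0, 0.03, 0], [0, 0, 0, 0.07, 0], [0, 0, 0, 0.1, 0], [0, 0, 0, 0.1, 0], [0, 0, 0, 0.1, 0]]
  ]
}}

```text
time_s: 7.9
position: [0.4648, -0.2077, 0.1757]
tool_rot: [0.001, 0.618, 0.786, 0.0]
contact_force: [-0.6, 0.2, 0.0]
gripper_width: -0.001
grip_force: 0.0
```

```bash
python3 - <<'E'
from h import *
s=readout.observe();p=s['position'];print(s['time_s'],p,s['contact_force'],s['gripper_width'],s['grip_force'],s['q'])
w=shot('w6');sc=shot('s6','scene');t=shot('t6','top')
u=proj('w6',p)[0];v=proj('s6',p)[0];print('tcp px',u,v,proj('t6',p))
print('s6 clip at',proj('s6',[.465,-.207,.06]))
y0=int(v[1])-80;x0=int(v[0])-64
print('scene crop origin',x0,y0)
a=cv2.resize(w[130:330,150:350],(400,400),interpolation=cv2.INTER_CUBIC)
b=cv2.resize(sc[y0:y0+128,x0:x0+128],(400,400),interpolation=cv2.INTER_CUBIC)
cv2.imwrite('pics/c6.png',np.hstack([a,b]))
E
```

```text
7.9 [ 0.46484639 -0.20774932  0.17565876] [-0.57281219  0.22745418  0.00784559] -0.0011693330252531859 0.0 [-4.70387868e-01 -2.46496620e-01  1.81801248e+00 -8.93489847e-06
  1.56870070e+00 -7.09444474e-01]
tcp px [255.45752903 226.52938126] [184.86346949 173.82500461] [[324.60888148 226.07602818]]
s6 clip at [[190.84736775 196.91562701]]
scene crop origin 120 93
```

View pics/c6.png

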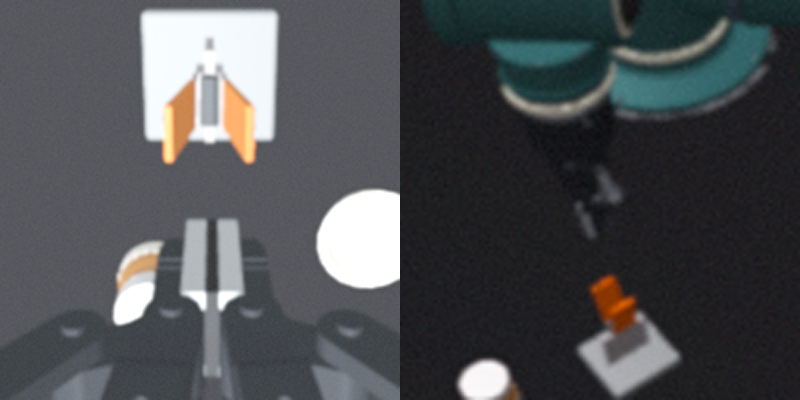

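```bash
python3 - <<'E'
from h import *
p=np.array([.46485,-.20775,.17566]);th=np.radians(14)
uy=np.array([-np.sin(th),np.cos(th),0])
for c in [(592,239),(586,236)]:
    v=((c[0]-400)/3.125+120,c[1]/3.125+93)
    x,r=tri([('w6',(256,239.5)),('s6',v)]);d=x-p;print(x,r,'along uy',d@uy,'ux',d@[np.cos(th),np.sin(th),0],'z',d[2])
# also top view diff: gripper shape; width scale of shut pads: each pad+finger light strip
E
```

```text
[ 0.46359599 -0.21117973  0.19437855] [0.00349082345016768, 0.003490823450167712] along uy -0.0030244785818774353 ux -0.002046491847197731 z 0.018718545365531053
[ 0.46200156 -0.21305015  0.19660764] [0.006528724812350861, 0.00652872481235079] along uy -0.004453612990391543 ux -0.004046049485281313 z 0.020947635427684547
```

Left half: the clip is back upright on the dock, handles at (165,135) and (250,135). The shut finger tips are at (212,219), higher in depth than the reported TCP. Right half: tip at (590,238) above the clip. The tip height is uncertain, so I'll touch the bare bench with shut fingers to measure it directly.

Call:
{"method": "play_rows", "body": {
  "commands": [
    [[0, -0.02, 0.05, 0, 0], [0, -0.025, 0.1, 0, 0], [0, -0.025, 0.14, 0, 0], [0, -0.025, 0.15, -0.05, 0], [0, -0.025, 0.15, -0.1, 0], [0, -0.025, 0.15, -0.13, 0], [0, -0.025, 0.15, -0.14, 0], [0, -0.025, 0.15, -0.15, 0], [0, -0.025, 0.15, -0.155, 0], [0, -0.025, 0.15, -0.16, 0], [0, -0.025, 0.15, -0.16, 0]]
  ]
}}

```text
time_s: 9.15
position: [0.4399, -0.0578, 0.0154]
tool_rot: [0.0, 0.618, 0.786, 0.0]
contact_force: [0.6, -0.2, 0.3]
gripper_width: -0.002
grip_force: 0.0
```

Call:
{"method": "play_rows", "body": {
  "commands": [
    [[0, 0, 0, -0.005, 0], [0, 0, 0, -0.01, 0], [0, 0, 0, -0.015, 0], [0, 0, 0, -0.018, 0], [0, 0, 0, -0.018, 0]]
  ]
}}

```text
time_s: 9.65
position: [0.4394, -0.0576, -0.0034]
tool_rot: [-0.0, 0.618, 0.786, -0.0]
contact_force: [-0.3, -0.2, 0.2]
gripper_width: -0.001
grip_force: 0.0
```

Call:
{"method": "play_rows", "body": {
  "commands": [
    [[0, 0, 0, -0.005, 0], [0, 0, 0, -0.01, 0], [0, 0, 0, -0.013, 0], [0, 0, 0, -0.013, 0]]
  ]
}}

```text
time_s: 10.05
position: [0.4393, -0.0576, -0.0165]
tool_rot: [-0.0, 0.618, 0.786, -0.0]
contact_force: [-0.3, 0.5, -0.7]
gripper_width: 0.004
grip_force: 0.0
```

Call:
{"method": "play_rows", "body": {
  "commands": [
    [[0, 0, 0, -0.003, 0], [0, 0, 0, -0.006, 0], [0, 0, 0, -0.006, 0]]
  ]
}}

```text
time_s: 10.35
position: [0.4394, -0.0576, -0.0223]
tool_rot: [-0.0, 0.618, 0.786, -0.0]
contact_force: [-0.4, -1.0, 0.2]
gripper_width: -0.002
grip_force: 0.0
```

Call:
{"method": "play_rows", "body": {
  "commands": [
    [[0, 0, 0, -0.003, 0], [0, 0, 0, -0.006, 0], [0, 0, 0, -0.008, 0], [0, 0, 0, -0.008, 0]]
  ]
}}

```text
time_s: 10.75
position: [0.4394, -0.0576, -0.0303]
tool_rot: [-0.0, 0.618, 0.786, -0.0]
contact_force: [-0.3, 0.4, 0.9]
gripper_width: -0.002
grip_force: 0.0
```

Call:
{"method": "play_rows", "body": {
  "commands": [
    [[0, 0, 0, -0.003, 0], [0, 0, 0, -0.006, 0], [0, 0, 0, -0.006, 0]]
  ]
}}

```text
time_s: 11.05
position: [0.4397, -0.0576, -0.036]
tool_rot: [-0.0, 0.618, 0.786, -0.0]
contact_force: [-0.6, 0.1, 0.9]
gripper_width: -0.0
grip_force: 0.0
```

Call:
{"method": "play_rows", "body": {
  "commands": [
    [[0, 0, 0, -0.003, 0], [0, 0, 0, -0.005, 0], [0, 0, 0, -0.005, 0]]
  ]
}}

```text
time_s: 11.35
position: [0.4402, -0.0577, -0.0365]
tool_rot: [-0.0, 0.618, 0.786, -0.0]
contact_force: [-39.4, 7.3, 75.3]
gripper_width: -0.006
grip_force: 37.8
```

Call:
{"method": "play_rows", "body": {
  "commands": [
    [[0, 0, 0, 0.01, 0], [0, 0, 0, 0.05, 0], [0.8, 0, 0, 0.1, 0], [0.8, 0, 0, 0.15, 0], [0.8, 0.005, -0.03, 0.19, 0], [0.8, 0.015, -0.08, 0.2, 0], [0.8, 0.025, -0.125, 0.2, 0], [0.8, 0.025, -0.149, 0.2, 0], [0.8, 0.025, -0.149, 0.2, 0], [0.8, 0.025, -0.149, 0.15, 0], [0.8, 0.025, -0.149, 0.11, 0], [0.8, 0.025, -0.149, 0.09, 0], [0.8, 0.025, -0.149, 0.08, 0], [0.8, 0.025, -0.149, 0.08, 0], [0.8, 0.025, -0.149, 0.08, 0]]
  ],
  "squeeze": 30
}}

```text
time_s: 12.85
position: [0.4653, -0.2067, 0.0404]
tool_rot: [0.001, 0.618, 0.786, 0.0]
contact_force: [0.5, 0.0, 0.1]
gripper_width: 0.798
grip_force: 0.0
```

Call:
{"method": "play_rows", "body": {
  "commands": [
    [[0, 0, 0, 0, 0], [0, 0, 0, 0, 0], [0, 0, 0, 0, 0], [0, 0, 0, 0, 0], [0, 0, 0, 0, 0], [0, 0, 0, 0, 0], [0, 0, 0, 0, 0], [0, 0, 0, 0, 0]]
  ]
}}

```text
time_s: 13.65
position: [0.4652, -0.2071, 0.0407]
tool_rot: [0.001, 0.618, 0.786, 0.0]
contact_force: [-3.6, 0.8, 11.6]
gripper_width: 0.194
grip_force: 30.6
```

Call:
{"method": "play_rows", "body": {
  "commands": [
    [[0, 0, 0, 0.02, 0], [0, 0, 0, 0.05, 0], [0, 0, 0, 0.09, 0], [0, 0, 0, 0.11, 0], [0, 0, 0, 0.11, 0]]
  ]
}}

```text
time_s: 14.15
position: [0.4658, -0.2072, 0.1528]
tool_rot: [0.003, 0.618, 0.786, 0.001]
contact_force: [0.8, 0.1, -0.5]
gripper_width: 0.195
grip_force: 29.6
```

```bash
python3 - <<'E'
from h import *
s=readout.observe();print(s['time_s'],s['position'],s['gripper_width'],s['grip_force'])
shot('w7');print(mark('w7')['ora'])
E
```

```text
14.15 [ 0.46581377 -0.20721999  0.15276199] 0.19462651875268983 29.551091194152832
[(300, [241.4, 255.5], ((241.0, 254.5), (53.0, 10.0), 90.0)), (318, [269.8, 254.9], ((270.5, 252.0), (48.0, 11.0), 90.0))]
```

Call:
{"method": "play_rows", "body": {
  "commands": [
    [[0, 0.002, 0.02, 0, 0.01], [0, 0.006, 0.06, 0, 0.042], [0, 0.01, 0.1, 0, 0.042], [0, 0.014, 0.14, 0, 0.042], [0, 0.018, 0.18, 0, 0.042], [0, 0.022, 0.22, 0, 0.042], [0, 0.026, 0.26, 0, 0.042], [0, 0.03, 0.3, 0, 0.042], [0, 0.034, 0.34, 0, 0.042], [0, 0.038, 0.38, 0, 0.042], [0, 0.041, 0.41, 0, 0.042], [0, 0.042, 0.419, 0, 0.042], [0, 0.042, 0.419, 0, 0.042], [0, 0.042, 0.419, 0, 0.042]]
  ]
}}

```text
time_s: 15.6
position: [0.5063, 0.2116, 0.1482]
tool_rot: [-0.0, 0.601, 0.799, -0.001]
contact_force: [-0.2, -0.8, -0.5]
gripper_width: 0.196
grip_force: 29.6
```

```bash
python3 - <<'E'
from h import *
s=readout.observe();p=s['position'];print(s['time_s'],p,s['tool_rot'],s['gripper_width'],s['grip_force'])
w=shot('w8');print(mark('w8')['ora'])
M=[0.50725,.21222,.055];yaw=.2787;uy=np.array([-np.sin(yaw),np.cos(yaw),0])
print('predicted mark',proj('w8',M),'ends',proj('w8',M+uy*.02),proj('w8',M-uy*.02),'finend',proj('w8',M+uy*.075))
o=(136,120)
c=cv2.resize(w[120:320,136:386],(750,600),interpolation=cv2.INTER_CUBIC);cv2.imwrite('pics/c8.png',c)
E
```

```text
15.6 [0.50633357 0.21156735 0.14824159] [-2.29907304e-04  6.01148657e-01  7.99136935e-01 -6.30435218e-04] 0.19614568948022035 29.55425798892975
[(341, [241.5, 257.7], ((240.5, 264.5), (75.0, 9.0), 90.0)), (379, [269.4, 257.4], ((270.81011962890625, 264.06243896484375), (10.790531158447266, 74.04342651367188), 1.080924153327942))]
predicted mark [[256.51150101 186.13965976]] ends [[256.57989006 166.04755103]] [[256.44570427 205.35931892]] finend [[256.78169378 106.0448684 ]]
```

View pics/c8.png

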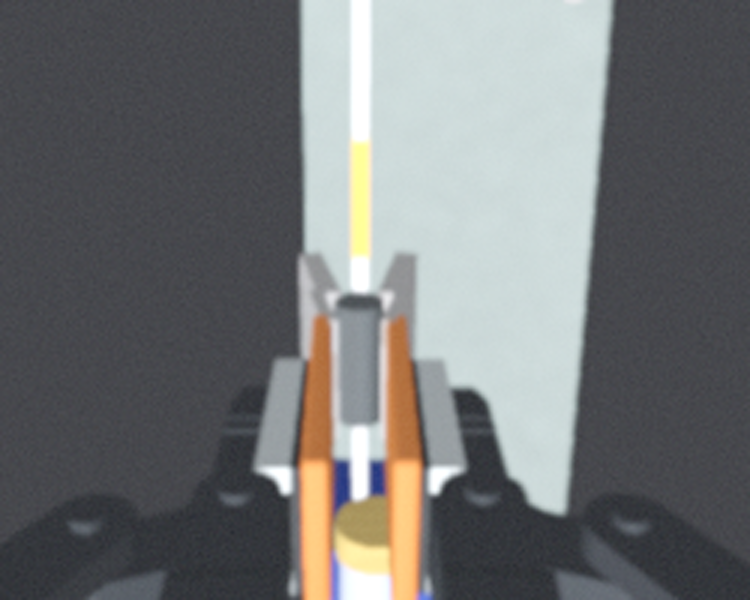

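```bash
python3 - <<'E'
from h import *
yaw=.2787;ux=np.array([np.cos(yaw),np.sin(yaw),0]);uy=np.array([-np.sin(yaw),np.cos(yaw),0])
M=atz('w8',(136+360/3,120+197.5/3),.055)
s=readout.observe();print(s['position'])
for z in (.165,.17,.175):
    ends=[atz('w8',(136+358/3,120+v/3),z) for v in (303,423)]
    B=sum(ends)/2;d=M-B;print(z,np.linalg.norm(ends[0]-ends[1]),'need ux',d@ux,'uy',d@uy,'M',M)
E
```

```text
[0.50649351 0.211312   0.14859753]
0.165 0.027708187594106884 need ux 0.0006310846117179194 uy 0.003217208733170906 M [0.50668404 0.21238116 0.055     ]
0.17 0.02685160936593032 need ux 0.0006356767869913286 uy 0.0006111611881690697 M [0.50668404 0.21238116 0.055     ]
0.175 0.025995031137753616 need ux 0.0006402689622646311 uy -0.001994886356832736 M [0.50668404 0.21238116 0.055     ]
```

Call:
{"method": "play_rows", "body": {
  "commands": [
    [[0, 0.001, 0.001, -0.03, 0], [0, 0.001, 0.001, -0.055, 0], [0, 0.001, 0.001, -0.075, 0], [0, 0.001, 0.001, -0.09, 0], [0, 0.001, 0.001, -0.1, 0], [0, 0.001, 0.001, -0.106, 0], [0, 0.001, 0.001, -0.109, 0], [0, 0.001, 0.001, -0.109, 0]]
  ]
}}

```text
time_s: 16.45
position: [0.5076, 0.2131, 0.0409]
tool_rot: [0.0, 0.601, 0.799, -0.0]
contact_force: [-4.6, -2.8, 2.0]
gripper_width: 0.196
grip_force: 30.6
```

Call:
{"method": "play_rows", "body": {
  "commands": [
    [[0, 0, 0, -0.002, 0], [0, 0, 0, -0.003, 0], [0, 0, 0, -0.003, 0]]
  ]
}}

```text
time_s: 16.75
position: [0.508, 0.2132, 0.0406]
tool_rot: [0.0, 0.601, 0.799, 0.0]
contact_force: [-17.0, -8.7, 31.9]
gripper_width: 0.197
grip_force: 36.4
```

Call:
{"method": "play_rows", "body": {
  "commands": [
    [[0, 0, 0, 0.002, 0], [0.3, 0, 0, 0.002, 0], [0.5, 0, 0, 0.002, 0], [0.8, 0, 0, 0.002, 0], [0.8, 0, 0, 0.002, 0], [0.8, 0, 0, 0.002, 0], [0.8, 0, 0, 0.002, 0], [0.8, 0, 0, 0.002, 0]]
  ]
}}

```text
time_s: 17.55
position: [0.5077, 0.2134, 0.0391]
tool_rot: [0.0, 0.601, 0.799, 0.0]
contact_force: [-0.3, -0.5, -0.2]
gripper_width: 0.8
grip_force: 0.0
```

Call:
{"method": "play_rows", "body": {
  "commands": [
    [[0.8, 0, 0, 0.03, 0], [0.8, 0, 0, 0.07, 0], [0.8, 0, 0, 0.11, 0], [0.8, 0, 0, 0.14, 0], [0.8, 0, 0, 0.14, 0], [0.8, 0, 0, 0.14, 0]]
  ]
}}

```text
time_s: 18.15
position: [0.5078, 0.2134, 0.1793]
tool_rot: [0.0, 0.601, 0.799, 0.0]
contact_force: [-0.2, -0.3, 0.0]
gripper_width: 0.796
grip_force: 0.0
```

```bash
python3 - <<'E'
from h import *
s=readout.observe();p=s['position'];print(s['time_s'],p,s['q'],s['contact_force'],s['gripper_width'])
w=shot('w9');print(mark('w9'))
yaw=.2787;ux=np.array([np.cos(yaw),np.sin(yaw),0]);uy=np.array([-np.sin(yaw),np.cos(yaw),0])
M=np.array([.5067,.2124,.06])
for sx in(-1,1):
  for dy in(-13,13): print(sx,dy,proj('w9',M+ux*sx*.019+uy*dy/1000+[0,0,.053])[0])
print('bar',proj('w9',M+uy*.013+[0,0,.005]),proj('w9',M-uy*.013+[0,0,.005]))
cv2.imwrite('pics/c9.png',cv2.resize(w[80:280,136:386],(750,600),interpolation=cv2.INTER_CUBIC))
E
```

```text
18.15 [0.50777494 0.21343186 0.17930649] [ 3.51592416e-01 -1.52067652e-01  1.73155627e+00  3.09385170e-06
  1.56123289e+00  7.05714180e-02] [-0.19674026 -0.25743611  0.00042163] 0.7956955420256644
{'yel': [], 'red': [(448, [314.1, 323.2], ((313.70001220703125, 325.10003662109375), (32.88768768310547, 22.135944366455078), 71.56504821777344))], 'red2': [], 'ora': [(251, [239.9, 188.0], ((239.0, 190.0), (34.0, 12.0), 90.0)), (214, [267.1, 188.2], ((268.0, 189.0), (10.0, 32.0), 0.0))]}
-1 -13 [232.7525703  209.63630717]
-1 13 [232.0789493  181.90406975]
1 -13 [274.82195047 209.68766552]
1 13 [275.51952079 181.9687748 ]
bar [[253.94272646 169.23289759]] [[253.92794542 193.20245682]]
```

View pics/c9.png

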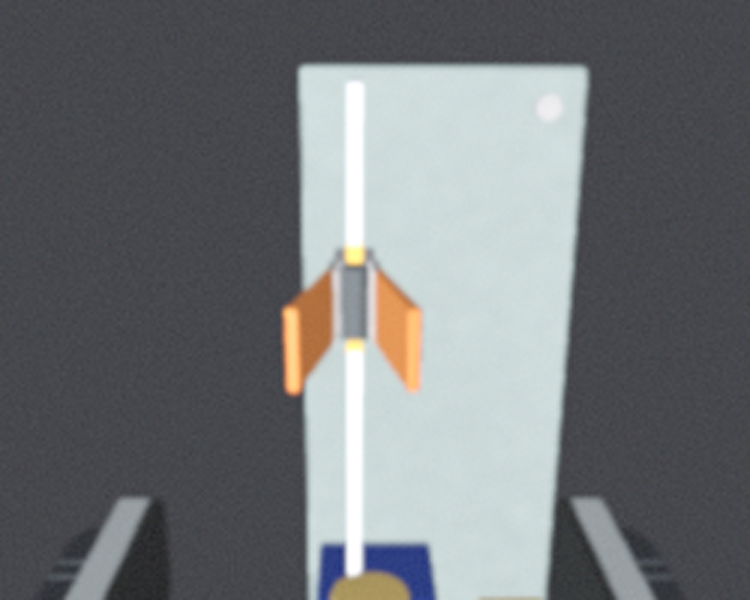

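Handles are at (292,350) and (415,350), with yellow showing at both ends of the bar at (355,257) and (355,345). So the clip is upright, home and centred on the mark, and it has been let go. Next is the knob.

Call:
{"method": "play_rows", "body": {
  "commands": [
    [[0.8, 0.01, -0.012, 0, 0.14], [0.8, 0.03, -0.035, 0, 0.28], [0.8, 0.05, -0.06, 0, 0.42], [0.8, 0.07, -0.085, 0, 0.56], [0.8, 0.09, -0.11, 0, 0.7], [0.8, 0.1156, -0.145, 0, 0.84], [0.8, 0.1156, -0.145, 0, 0.98], [0.8, 0.1156, -0.145, 0, 1.12], [0.8, 0.1156, -0.145, 0, 1.26], [0.8, 0.1156, -0.145, 0, 1.4], [0.8, 0.1156, -0.145, 0, 1.54], [0.8, 0.1156, -0.145, 0, 1.571], [0.8, 0.1156, -0.145, 0, 1.571], [0.8, 0.1156, -0.145, 0, 1.571]]
  ]
}}

```text
time_s: 19.6
position: [0.6229, 0.0683, 0.1779]
tool_rot: [-0.001, -0.139, 0.99, 0.0]
contact_force: [0.7, -0.4, -0.0]
gripper_width: 0.799
grip_force: 0.0
```

```bash
python3 - <<'E'
from h import *
s=readout.observe();p=s['position'];print(s['time_s'],p,s['tool_rot'],s['contact_force'])
w=shot('w10');print(mark('w10')['red'])
print('pred knob top',proj('w10',[.6235,.0684,.097]),'base',proj('w10',[.6235,.0684,.067]))
print([(np.round(d['centre'],4),d['confidence']) for d in models.search_frame('wrist','knob')[:2]])
h=cv2.cvtColor(w,cv2.COLOR_BGR2HSV)
m=cv2.inRange(h,(0,120,60),(8,255,255))|cv2.inRange(h,(170,120,60),(180,255,255))
u=proj('w10',[.6235,.0684,.097])[0].astype(int);mm=np.zeros_like(m);mm[u[1]-50:u[1]+60,u[0]-50:u[0]+50]=255
ys,xs=np.nonzero(m&mm);print('red bbox',xs.min(),xs.max(),ys.min(),ys.max())
uy=np.array([-np.sin(.2787),np.cos(.2787),0]);ux=np.array([uy[1],-uy[0],0])
K=np.array([.6235,.0684,.0])
for z in(.097,.067): print(z,[proj('w10',K+[0,0,z]+v*.013)[0].round(1).tolist() for v in (ux,-ux,uy,-uy)])
E
```

```text
19.6 [0.62290399 0.06834721 0.17793003] [-7.90232016e-04 -1.39437248e-01  9.90230593e-01  4.61105498e-05] [ 0.73850463 -0.38431827 -0.0149856 ]
[(400, [255.9, 186.7], ((255.5, 187.5), (29.0, 23.0), 90.0))]
pred knob top [[255.80008608 191.1684885 ]] base [[255.77858896 182.38093564]]
[(array([0.618 , 0.0683, 0.0949]), 0.88)]
red bbox 244 268 172 203
0.097 [[255.8, 204.2], [255.8, 177.7], [269.7, 191.2], [241.9, 191.2]]
0.067 [[255.8, 194.3], [255.8, 170.1], [268.3, 182.4], [243.2, 182.4]]
```

Call:
{"method": "play_rows", "body": {
  "commands": [
    [[0.8, 0, 0, -0.04, 0], [0.8, 0, 0, -0.08, 0], [0.8, 0, 0, -0.115, 0], [0.8, 0, 0, -0.14, 0], [0.8, 0, 0, -0.15, 0], [0.8, 0, 0, -0.15, 0], [0.8, 0, 0, -0.15, 0]]
  ],
  "squeeze": 50
}}

```text
time_s: 20.4
position: [0.6239, 0.0684, 0.0305]
tool_rot: [0.001, -0.14, 0.99, -0.0]
contact_force: [0.5, 0.5, 0.5]
gripper_width: 0.799
grip_force: 0.0
```

Call:
{"method": "play_rows", "body": {
  "commands": [
    [[0, 0, 0, 0, 0], [0, 0, 0, 0, 0], [0, 0, 0, 0, 0], [0, 0, 0, 0, 0], [0, 0, 0, 0, 0], [0, 0, 0, 0, 0], [0, 0, 0, 0, 0]]
  ]
}}

```text
time_s: 21.1
position: [0.6235, 0.0688, 0.0301]
tool_rot: [0.0, -0.14, 0.99, 0.0]
contact_force: [-3.2, 3.5, 6.0]
gripper_width: 0.289
grip_force: 48.9
```

Call:
{"method": "play_rows", "body": {
  "commands": [
    [[0, 0, 0, 0.004, 0], [0, 0, 0, 0.008, 0], [0, 0, 0, 0.012, 0], [0, 0, 0, 0.016, 0], [0, 0, 0, 0.02, 0], [0, 0, 0, 0.023, 0], [0, 0, 0, 0.025, 0], [0, 0, 0, 0.025, 0], [0, 0, 0, 0.025, 0], [0, 0, 0, 0.025, 0]]
  ]
}}

```text
time_s: 22.1
position: [0.6233, 0.0688, 0.0534]
tool_rot: [0.0, -0.14, 0.99, 0.0]
contact_force: [6.3, 5.2, -11.2]
gripper_width: 0.289
grip_force: 49.6
```

Call:
{"method": "play_rows", "body": {
  "commands": [
    [[0, 0, 0, 0.001, 0], [0, 0, 0, 0.002, 0], [0, 0, 0, 0.002, 0], [0, 0, 0, 0.002, 0], [0, 0, 0, 0.002, 0], [0, 0, 0, 0.002, 0]]
  ]
}}

```text
time_s: 22.7
position: [0.6234, 0.0688, 0.0553]
tool_rot: [0.0, -0.14, 0.99, 0.0]
contact_force: [8.2, 4.3, -10.7]
gripper_width: 0.29
grip_force: 50.6
```

```bash
python3 - <<'E'
from h import *
s=readout.observe();print(s['time_s'],s['position'],s['contact_force'],s['grip_force'])
w=shot('w11');h=cv2.cvtColor(w,cv2.COLOR_BGR2HSV)
m=cv2.inRange(h,(0,120,60),(8,255,255))
ys,xs=np.nonzero(m[120:300,200:320]);print('red',xs.min()+200,xs.max()+200,ys.min()+120,ys.max()+120)
for t in (0,.025):
    K=np.array([.6235,.0684,.097+t]);v=np.array([.9614,.2751,0])*.013
    print(t,proj('w11',K+v),proj('w11',K-v))
for c in('scene','top'):
    shot('f'+c,c);print([(np.round(d['centre'],3),round(d['confidence'],2)) for t in('clip','tube') for d in models.search_frame(c,t)[:1]])
E
```

```text
22.7 [0.62336709 0.06884206 0.05529775] [  8.23610458   4.34557333 -10.6609896 ] 50.616286396980286
red 228 283 234 299
0 [[255.30801516 279.96865317]] [[255.42598355 237.73194071]]
0.025 [[255.28292209 311.15068041]] [[255.4202831  263.51586698]]
[(array([0.636, 0.067, 0.112]), 0.71), (array([0.574, 0.015, 0.084]), 0.5)]
[(array([0.557, 0.056, 0.084]), 0.71)]
```

Call:
{"method": "play_rows", "body": {
  "commands": [
    [[0, 0, 0, 0.001, 0], [0, 0, 0, 0.001, 0], [0, 0, 0, 0.001, 0], [0, 0, 0, 0.001, 0], [0, 0, 0, 0.001, 0]]
  ]
}}

```text
time_s: 23.55
position: [0.6233, 0.0688, 0.0554]
tool_rot: [-0.0, -0.14, 0.99, 0.0]
contact_force: [12.3, 5.2, -20.4]
gripper_width: 0.288
grip_force: 50.7
```

```bash
python3 - <<'E'
from h import *
w=shot('w12');h=cv2.cvtColor(w,cv2.COLOR_BGR2HSV)
m=cv2.inRange(h,(0,120,60),(8,255,255))
ys,xs=np.nonzero(m[120:384,200:320]);print('red',ys.min()+120,ys.max()+120)
s=readout.observe();print(s['time_s'],s['position'],s['contact_force'],s['grip_force'])
E
```

```text
red 234 308
23.6 [0.62329543 0.06882552 0.05539452] [ 11.74777856   5.11846449 -19.88916865] 50.695921182632446
```

```bash
python3 -c "
from station import env
print(env.hand_in())"
```

```text
the job is handed in; nothing more can be done
None
```

I clipped the clip home on the fin at the yellow mark and let it go, then handed in at about 23.6 s with the gripper still holding the index plunger at its hard stop (25 mm TCP travel, about 20 N pull); no verdict came back.

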